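# Hang the welded lug on the rotary cooling rack

## Robot

A 6-joint arm with a two-finger parallel gripper is mounted at the origin on the work surface. World frame = base frame: x ahead of the robot, y to its left, z up, the work surface at z = 0. Lengths are in m, angles in degrees, forces in N, time in s.
With the tool pointing down it reaches from about 0.275 to 0.725 m from the base axis. Payload 5.6 kg.
Tool frame: the origin (TCP) lies on the centre line of the jaws, within the pads' length; the fingertips stand 8 mm ahead of it and the grasp point (between the pads) lies 11 mm behind it; z points along the fingers, y is the line along which they close (so a half turn about z gives the same grasp; the last joint's range is limited). The gripper opens to 85 mm and grips with 20 to 120 N. Pads are 22 mm wide; open, the fingers measure 114 mm over their backs; the gripper's body (76 mm by 85 mm) begins 54 mm behind the grasp point. The pads swing forward as they close: fully open they stand 13 mm farther back than shut.
Start: joints at [83.4, 14.616, 6.199, 0, -81.583, -16.306], TCP at [0.214, 0.507, 0.239] pointing down, gripper open.
Joint ranges: [-168.99, 168.99], [-69.2, 112.95], [-62.41, 85.93], [-164.36, 98.24], [-168.68, -3.75], [-174.98, 174.98]. Speed limits (degrees/s): [147.25, 147.25, 180, 180, 180, 180].

## Interface

Orientations are given as a 3x3 rotation matrix whose columns are the frame's x, y, z axes.
In Python, from bench import get_obs, grab_frame, sign_off gives the robot as it stands.
- The arm moves only by the tool move_arm, never from a script. Its argument "targets" is a list of rows, each an object with "rotation": the turn, a rotation vector about the world's x, y, z in rad, a list of three; "travel": the shift along the world's x, y, z in m, a list of three; "hand": the opening, from 0 (shut) to 1 (fully open). In form: [{"rotation": [ax, ay, az], "travel": [x, y, z], "hand": hand}, ...]. A call has 1 to 20 rows; each row is the pose to reach, as a shift and turn from the pose commanded when the call began; what a row does not reach only later rows make up. A row lasts 1/8 s, in which the tool goes at most 62.5 mm and 10.7 degrees, less where a joint would pass 70% of its speed; a pose out of reach is approached as far as the arm can. A call with a gripper value outside its range is refused whole. The fingers move at their own pace and stop on an object; "grip_force" is the grip in N (left out, the last holds). Time passes only in rows, so rows that repeat a pose let the fingers close. It gives the time, the measured TCP pose, the force, the opening and the grip force at its end, in the units of the state.
- get_obs(): the state, without advancing time (a new reading comes with each control period).
- grab_frame(name): name is "scene" or "side" or "wrist"; returns a dict with "pixels" (400x640x3 uint8, blue, green, red), "intrinsics" (3x3 intrinsics, pixels), "extrinsics" (4x4, takes a point from camera to world coordinates). Camera axes: x right, y up, looking along -z (the intrinsics and any distortion apply to the point x, -y, -z); pixel columns grow to the right and rows downward; lengths in m; the calibration is good to about 2 mm. A picture is of the moment at which its call begins. There is no depth.
- sign_off(): hands the job in; it is judged then, once.
The state is a dict: "clock": time; "joints": joint angles; "joint_vel": joint speeds; "effort": joint torques, N m; "eef_pos": TCP position; "tcp_rot": TCP orientation; "contact_force": force on the tool from outside, world axes, zero at the start; "ft_torque": the same for the moment, N m; "width": finger opening in m; "finger_force": force on a finger pad.
Only numpy, scipy, OpenCV 4.12 (cv2) and the standard library are available. Lean on these libraries where they do the work, as an engineer would, in place of code of your own. Each camera call takes 0.05 s, during which the arm holds its last target. There are 200 camera calls.

## Task

Turn the blue cooling rack gently by its empty hook until that hook clicks into the station at the front, facing the robot's side of the table. Then pick up the aluminium lug standing on the table, hang it by its eye on that hook, slid fully back against the blue drum, and let go, leaving the rack clicked in. Never push or press on the rack harder than about 20 N, and leave everything else on the table where it lies.

Things in the scene. Friction and masses are not known exactly. Their poses are not given: they have to be found in the camera images.
- rack: fixed part of the rotary cooling rack: round steel base plate, 260 mm across, 12 mm thick, bolted to the table, with an upright post. Origin on the turning axis at table height. It stands square to the table: its -x side is the front, facing the robot. At its rear, on a yellow clamp ring, sits the red-knobbed spring plunger
- head: turning part of the rack, blue. Origin on the vertical turning axis at table height; its yaw is the turn (counter-clockwise grows; 0: empty hook points straight to -x). Hexagonal drum, 150 mm across flats, 145 to 172 mm up, cap to 184 mm. A hook on each flat; the one along the head's -x is empty, finished lugs hang on the other five, free to swing. It may be turned either way
- hook (a point): point on the empty hook's bar axis, 79 mm from the turning axis, 160 mm up, 4 mm outside the drum's flat: there the middle plane of a lug comes that hangs fully back. Axes as the head: -x outward along the hook, z up. The bar is round steel of 10 mm, rises 2 mm to 118 mm from the axis and ends in an upturned nose 177 mm up; the nose ends 127 mm from the axis
- nose (a point): top of the upturned nose of the empty hook, 122 mm from the turning axis, 177 mm above the table. Pushed at 100 mm from the axis, the head needs 7 to 11 N to leave a station and 1 to 2 N between stations. At the start the empty hook is at least 55 degrees away from straight ahead, to either side. The tops of the hung lugs are 196 mm above the table
- plunger (a joint): travel in m of the spring plunger: 0 when home in a notch of the index disc (a station, every 60 degrees), 0.004 when riding on the disc's rim between stations. The ring is clamped by hand: the front station may lie up to 15 degrees to either side of straight ahead and must be felt for. The head is drawn in from 2 to 3 degrees away; drag elsewhere 1 to 2 N
- lug: loose welded aluminium lug, about 130 g, standing on its foot. Foot plate 40 (x) by 50 (y) by 8 mm; on its middle an upright plate 8 mm thick (x), 45 mm wide (y), reaching 105 mm above the underside, with a round eye of 28 mm through it along x, centre 60 mm above the underside. Same front to back. Origin: centre of the underside, z up
- eye (a point): centre of the lug's eye, 60 mm above its underside, midway through the 8 mm plate. When the lug hangs properly this lies about 9 mm below hook
- tube: bystander: aluminium box section, 120 x 50 x 80 mm
- strips: bystander: stack of aluminium strips, 70 x 160 x 20 mm
- brush: bystander: wire brush with wooden handle, 260 mm long
- hammer: bystander: hammer with orange handle, 260 mm long
- magnet: bystander: red magnetic welding square, 100 mm
- bolt: bystander: steel clamping bolt standing on its head, 40 mm across, 55 mm tall
- spray: bystander: spray can, 64 mm across, 190 mm tall
Not all that is in view belongs to the job. Leave any pink, red or turquoise look-alike of the lug alone.

How it is judged (in metres and radians):
On the way, in this order (a step that is already met when the one before it is completed fails the run):
1. the empty hook is clicked into the front station, the lug not yet at it (value of joint plunger below 0.0015 m and x of hook in the frame of rack below -0.06 m and y of hook in the frame of rack between -0.032 and 0.032 m and horizontal distance between eye and hook above 0.06 m), for 0.2 s.
2. the lug's eye is over the bar of the empty hook, behind its nose (x of eye in the frame of hook between -0.03 and 0.003 m and y of eye in the frame of hook between -0.012 and 0.012 m and z of eye in the frame of hook between -0.014 and 0.014 m), for 0.1 s.
At the end, for the whole second after the job is handed in: The empty hook stands in its front station with the plunger home in the notch (within 1.5 mm); the lug hangs at rest by its eye on that hook, upright (within about 8 degrees), its plate within 4 mm of fully back against the drum, released (value of joint plunger below 0.0015 m and x of hook in the frame of rack below -0.06 m and y of hook in the frame of rack between -0.032 and 0.032 m and x of eye in the frame of hook between -0.004 and 0.003 m and y of eye in the frame of hook between -0.008 and 0.008 m and z of eye in the frame of hook between -0.0125 and -0.005 m and angle between lug's own z axis and vertical below 0.15 rad and contact force between lug and head above 0.4 N and linear speed of lug below 0.02 m/s); the robot touches nothing.
It fails at once if the robot pushes on the turning head or what hangs on it with more than 20 N (contact force between the arm and head above 20 N).
It fails at once if the fingers push on the turning head or what hangs on it with more than 20 N (contact force between the fingers and head above 20 N).
It fails at once if the lug is pressed on the head with more than 20 N (contact force between lug and head above 20 N).
It fails at once if a bystander is moved by more than 20 mm (distance of any of tube, strips, brush, hammer, magnet, bolt, spray from where it was at the start of the episode above 0.02 m).
It also fails if it takes over 72 s, if anything falls off the work surface, if the arm or the gripper's body presses on something with over 40 N, if the wrist force passes 120 N, or if a joint passes its speed limit or range.

## Working session

There is one attempt and no reset: what is moved stays moved. The work goes in short steps, Python scripts to look and compute and a tool call to move; the robot and the scene stay as the last step left them, time stands still between calls to the robot, and variables do not carry over. Pictures are saved under pics/ and viewed, at most 10 in all, crops included, and the job is handed in when it is done.

Besides the shell and the picture viewer there is one more tool, called after "Request:" by a JSON object that holds its "name" and its "arguments". move_arm: Moves the arm, as the interface text tells. Its arguments: {"type":"object","properties":{"targets":{"type":"array","items":{"type":"object","properties":{"rotation":{"type":"array","items":{"type":"number"}},"travel":{"type":"array","items":{"type":"number"}},"hand":{"type":"number"}}}},"grip_force":{"type":"number"}},"required":["targets"]}

```bash
mkdir -p pics; cat > h.py <<'E'
import numpy as np, cv2
from bench import get_obs, grab_frame, sign_off
def grab(n,f):
    d=grab_frame(n); cv2.imwrite('pics/'+f+'.png',d['pixels']); np.savez('pics/'+f+'.npz',**{k:np.array(d[k]) for k in('pixels','intrinsics','extrinsics')}); return d
def load(f): return np.load('pics/'+f+'.npz')
def ray(d,u,v):
    K=d['intrinsics'];E=d['extrinsics']
    p=np.linalg.inv(K)@[u,v,1]; r=E[:3,:3]@[p[0],-p[1],-p[2]]
    return E[:3,3],r/np.linalg.norm(r)
def onz(d,u,v,z):
    o,r=ray(d,u,v); return o+r*(z-o[2])/r[2]
def proj(d,P):
    q=np.linalg.inv(d['extrinsics'])@np.append(P,1); p=d['intrinsics']@[q[0],-q[1],-q[2]]; return p[:2]/p[2]
def tri(a,ua,b,ub):
    o,r=ray(a,*ua);p,s=ray(b,*ub)
    t=np.linalg.lstsq(np.c_[r,-s],p-o,rcond=None)[0]
    x,y=o+r*t[0],p+s*t[1]; return (x+y)/2,np.linalg.norm(x-y)
E
python3 - <<'E'
from h import *
np.set_printoptions(precision=4,suppress=True)
a=grab('scene','s0');b=grab('side','d0')
for d in(a,b):print(d.keys(),d['intrinsics'],d['extrinsics'])
o=get_obs();print(o)
E
```

```text
dict_keys(['pixels', 'intrinsics', 'extrinsics']) [[484.6772   0.     316.8511]
 [  0.     484.6772 195.7606]
 [  0.       0.       1.    ]] [[-0.4312 -0.6331  0.6428  1.4826]
 [ 0.9021 -0.3128  0.2971  0.4089]
 [ 0.013   0.708   0.7061  1.1079]
 [ 0.      0.      0.      1.    ]]
dict_keys(['pixels', 'intrinsics', 'extrinsics']) [[470.5496   0.     325.0988]
 [  0.     470.5496 197.7331]
 [  0.       0.       1.    ]] [[-0.9989  0.0145 -0.0452  0.4951]
 [-0.0448 -0.6015  0.7976  1.0443]
 [-0.0156  0.7988  0.6014  0.9061]
 [ 0.      0.      0.      1.    ]]
{'clock': 0.1, 'joints': array([ 83.4001,  14.6498,   6.1373,  -0.0238, -81.5842, -16.306 ]), 'joint_vel': array([ 0.0528, -0.0781,  0.1262,  0.0487, -0.0098,  0.0788]), 'effort': array([ -0.0031, -38.7603,  23.8474,   5.378 ,  -0.0038,   0.    ]), 'eef_pos': array([0.2139, 0.5062, 0.2385]), 'tcp_rot': array([[ 0.9211, -0.3893, -0.0006],
       [-0.3893, -0.9211, -0.0016],
       [ 0.0001,  0.0017, -1.    ]]), 'contact_force': array([-0.2117,  0.2856,  0.2716]), 'ft_torque': array([-0.0564,  0.0206, -0.0365]), 'finger_force': 0.0, 'width': 0.08581089419896051}
```

View pics/s0.png

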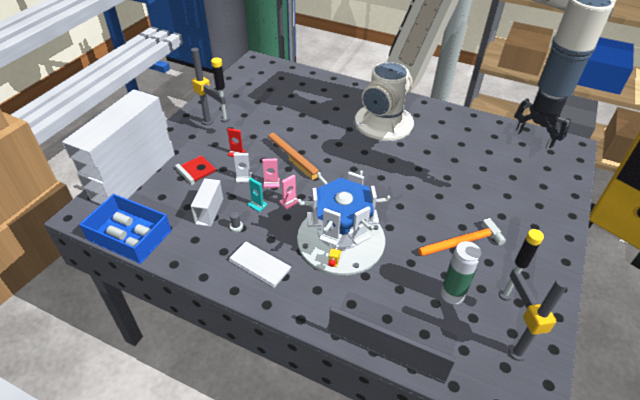

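View pics/d0.png

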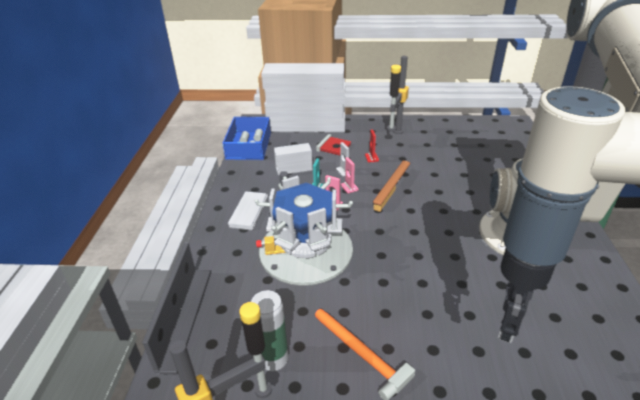

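Scene view: rack at (342,220), silver lug at (242,167), pink ones at (271,172) and (290,190), turquoise (258,193), red (236,141). Silver is the aluminium one; I'll confirm it and the empty hook in an enlarged crop.

```bash
python3 - <<'E'
from h import *
a=load('s0');b=load('d0')
c1=cv2.resize(a['pixels'][120:280,215:415],None,fx=4,fy=4,interpolation=cv2.INTER_CUBIC)[:,:800]
c2=cv2.resize(b['pixels'][125:285,235:385],None,fx=4,fy=4,interpolation=cv2.INTER_CUBIC)
cv2.imwrite('pics/c1.png',c1[:600]);cv2.imwrite('pics/c2.png',c2[:600])
# blue cap/drum centroid and white base ellipse
for n,d in(('s',a),('d',b)):
    h=cv2.cvtColor(d['pixels'],cv2.COLOR_BGR2HSV)
    m=cv2.inRange(h,(100,120,60),(125,255,255))
    k,l,s,c=cv2.connectedComponentsWithStats(m)
    for i in range(1,k):
        if s[i,4]>150: print(n,s[i],c[i],onz(d,*c[i],.172))
E
```

```text
s [ 134    0   78   69 2707] [182.78574067  26.18655338] [-0.02682667 -0.92026186  0.172     ]
s [104   7  21  41 430] [113.98139535  27.30697674] [ 0.11050172 -1.16637915  0.172     ]
s [ 577   38   56   56 2160] [608.06296296  66.08657407] [-0.48785424  0.70551006  0.172     ]
s [150  61  20  12 151] [160.64900662  66.25165563] [ 0.27379687 -0.79701797  0.172     ]
s [ 317  178   56   56 1618] [343.33374536 200.55500618] [0.61532315 0.08742537 0.172     ]
s [  79  194   93   70 3336] [125.92745803 227.34352518] [ 0.94909547 -0.37220195  0.172     ]
d [    0     0   178   264 35807] [ 72.4591281  112.31560868] [ 1.45213093 -0.40195329  0.172     ]
d [ 223  117   47   43 1493] [246.07099799 138.56865372] [ 0.81147594 -0.23085877  0.172     ]
d [ 273  183   58   46 1241] [303.07977438 201.96293312] [0.6059885  0.09015098 0.172     ]
d [621 186  19  11 170] [630.68235294 191.28235294] [-0.24225077  0.02376994  0.172     ]
```

View pics/c1.png

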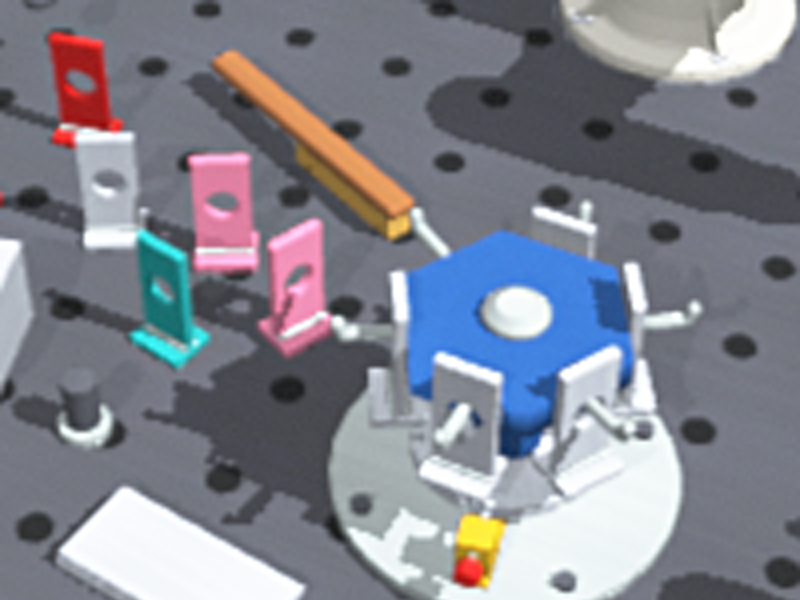

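View pics/c2.png

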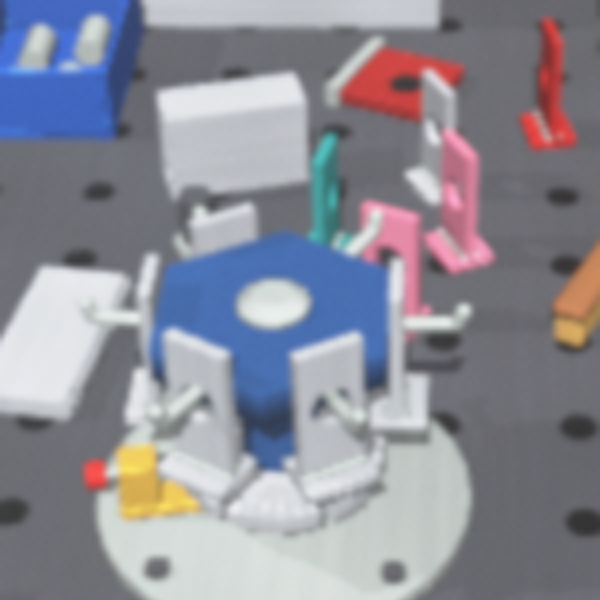

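The crops confirm: aluminium lug at scene (242,167)/side (344,158); empty hook's nose at scene (319.5,174)/side (328,177.5), no lug on it. Other hooks all carry lugs.

```bash
python3 - <<'E'
from h import *
np.set_printoptions(precision=4,suppress=True)
a=load('s0');b=load('d0')
A=lambda x,y:(215+x/4,120+y/4)
B=lambda x,y:(235+x/4,125+y/4)
for n,p,q in(('cap',(517,308),(274,300)),('nose',(418,213),(374,207)),('lugtopA',(106,135),(438,80)),('eye',(108,182),(436,128))):
    print(n,tri(a,A(*p),b,B(*q)))
for n,p in (('topL',(78,138)),('topR',(133,133))):print(n,onz(a,*A(*p),.105))
for n,p in (('ftL',(85,247)),('ftR',(143,240))):print(n,onz(a,*A(*p),.0))
for n,p in(('s topA',(424,70)),('s topB',(454,92))):print(n,onz(b,*B(*p),.105))
for n,p in(('pink1 top',(220,157)),('pink2',(297,228)),('turq',(163,240)),('red',(78,38))):print(n,onz(a,*A(*p),.105))
for n,p in(('brushA',(400,210)),('brushB',(225,60))):print(n,onz(a,*A(*p),.03))
print('eye z.06',onz(a,*A(108,182),.06),'nose.177',onz(a,*A(418,213),.177),onz(b,*B(374,207),.177))
print('noses',onz(a,*A(340,325),.177),onz(a,*A(586,208),.177),onz(a,*A(696,308),.177))
print('hammer',onz(a,422,250,.02),onz(a,500,232,.03),'spray',onz(a,465,250,.19))
E
```

```text
cap (array([0.605 , 0.0856, 0.1752]), np.float64(0.0005502124321553733))
nose (array([ 0.5458, -0.0175,  0.1754]), np.float64(0.0038374871767432976))
lugtopA (array([ 0.5039, -0.3118,  0.1043]), np.float64(5.043662599845973e-05))
eye (array([ 0.5054, -0.3147,  0.055 ]), np.float64(0.001009590704865273))
topL [ 0.5177 -0.3293  0.105 ]
topR [ 0.4929 -0.2933  0.105 ]
ftL [ 0.5331 -0.3259  0.    ]
ftR [ 0.5045 -0.2872  0.    ]
s topA [ 0.5158 -0.3267  0.105 ]
s topB [ 0.4906 -0.2915  0.105 ]
pink1 top [ 0.4876 -0.2165  0.105 ]
pink2 [ 0.5338 -0.1233  0.105 ]
turq [ 0.5905 -0.2077  0.105 ]
red [ 0.4065 -0.3999  0.105 ]
brushA [ 0.4056 -0.0971  0.03  ]
brushB [ 0.2948 -0.3251  0.03  ]
eye z.06 [ 0.5107 -0.3108  0.06  ] nose.177 [ 0.5497 -0.0152  0.177 ] [ 0.5449 -0.0182  0.177 ]
noses [ 0.674  -0.0144  0.177 ] [0.4914 0.0904 0.177 ] [0.5524 0.1953 0.177 ]
hammer [0.5573 0.3166 0.02  ] [0.3985 0.505  0.03  ] spray [0.6558 0.425  0.19  ]
```

Request:
{"name": "move_arm", "arguments": {"targets": [{"rotation": [0,0,-0.12],"travel": [0.366,-0.528,0.05],"hand": 0},{"rotation": [0,0,-0.12],"travel": [0.366,-0.528,0.05],"hand": 0},{"rotation": [0,0,-0.12],"travel": [0.366,-0.528,0.05],"hand": 0},{"rotation": [0,0,-0.12],"travel": [0.366,-0.528,0.05],"hand": 0},{"rotation": [0,0,-0.12],"travel": [0.366,-0.528,0.05],"hand": 0},{"rotation": [0,0,-0.12],"travel": [0.366,-0.528,0.05],"hand": 0},{"rotation": [0,0,-0.12],"travel": [0.366,-0.528,0.05],"hand": 0},{"rotation": [0,0,-0.12],"travel": [0.366,-0.528,0.05],"hand": 0},{"rotation": [0,0,-0.12],"travel": [0.366,-0.528,0.05],"hand": 0},{"rotation": [0,0,-0.12],"travel": [0.366,-0.528,0.05],"hand": 0},{"rotation": [0,0,-0.12],"travel": [0.366,-0.528,0.05],"hand": 0},{"rotation": [0,0,-0.12],"travel": [0.366,-0.528,0.05],"hand": 0},{"rotation": [0,0,-0.12],"travel": [0.366,-0.528,0.05],"hand": 0}]}}

```text
clock: 1.72
eef_pos: [0.5796, -0.0205, 0.2892]
tcp_rot: [[0.868, -0.496, -0.0], [-0.496, -0.868, 0.0], [-0.0, -0.0, -1.0]]
contact_force: [0.0, 0.5, -0.2]
width: -0.0001
finger_force: 0.0
```

```bash
python3 - <<'E'
from h import *
np.set_printoptions(precision=4,suppress=True)
d=grab('wrist','w0')
for P in ([.607,.087,.184],[.5465,-.0175,.177],[.5796,-.0205,.15]): print(proj(d,P))
print(d['extrinsics'][:3,3])
a=load('s0'); print('tube corners',onz(a,199,183,.08),onz(a,222,184,.08),onz(a,215,218,.08))
E
```

```text
[184.2227 233.905 ]
[334.9501 231.5892]
[318.1625 188.01  ]
[ 0.6367 -0.0536  0.4232]
tube corners [ 0.6571 -0.372   0.08  ] [ 0.6296 -0.3065  0.08  ] [ 0.7572 -0.246   0.08  ]
```

View pics/w0.png

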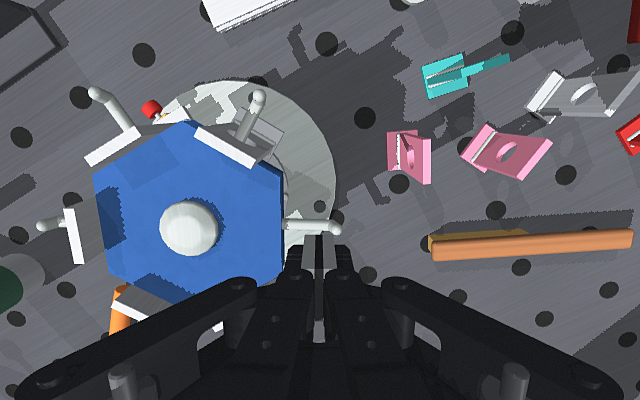

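```bash
python3 - <<'E'
from h import *
d=load('w0')
c=onz(d,189,224,.184);n=onz(d,335,227,.177);print(c,n,np.linalg.norm((n-c)[:2]),np.degrees(np.arctan2(*(n-c)[1::-1])))
for q in ((97,94),(258,95),(42,226)):
    m=onz(d,*q,.177);print(m,np.linalg.norm((m-c)[:2]),np.degrees(np.arctan2(*(m-c)[1::-1])))
E
```

```text
[0.6119536  0.07875008 0.184     ] [ 0.5499827  -0.01947289  0.177     ] 0.11613846633226002 -122.24867104017551
[0.72699358 0.08177987 0.177     ] 0.11507987622284746 1.508637924400955
[ 0.66794221 -0.02024749  0.177     ] 0.11373321373027538 -60.50943604773703
[0.66932999 0.1879474  0.177     ] 0.12335357261123579 62.28086695026106
```

Request:
{"name": "move_arm", "arguments": {"targets": [{"rotation": [0,0,0],"travel": [0,0,-0.05],"hand": 0},{"rotation": [0,0,0],"travel": [0,0,-0.09],"hand": 0},{"rotation": [0,0,0],"travel": [0,0,-0.12],"hand": 0},{"rotation": [0,0,0],"travel": [0,0,-0.131],"hand": 0},{"rotation": [0,0,0],"travel": [0,0,-0.131],"hand": 0}]}}

```text
clock: 2.4
eef_pos: [0.5799, -0.0208, 0.1587]
tcp_rot: [[0.869, -0.496, 0.0], [-0.496, -0.869, -0.0], [0.0, 0.0, -1.0]]
contact_force: [0.3, 0.3, 0.5]
width: -0.0004
finger_force: 0.0
```

```bash
cat > arc.py <<'E'
import numpy as np
def arc(p0,ds,c=(.608,.084)):
    v=np.array(p0)-c
    for D in ds:
        t=-np.radians(D);R=np.array([[np.cos(t),-np.sin(t)],[np.sin(t),np.cos(t)]])
        print(D,round(t,3),np.round(R@v-v,4))
E
python3 -c "
from arc import *
arc((.5799,-.0208),range(2,70,2))"
```

```text
2 -0.035 [-0.0036  0.001 ]
4 -0.07 [-0.0072  0.0022]
6 -0.105 [-0.0108  0.0035]
8 -0.14 [-0.0143  0.0049]
10 -0.175 [-0.0178  0.0065]
12 -0.209 [-0.0212  0.0081]
14 -0.244 [-0.0245  0.0099]
16 -0.279 [-0.0278  0.0118]
18 -0.314 [-0.031   0.0138]
20 -0.349 [-0.0341  0.0159]
22 -0.384 [-0.0372  0.0182]
24 -0.419 [-0.0402  0.0205]
26 -0.454 [-0.0431  0.0229]
28 -0.489 [-0.0459  0.0255]
30 -0.524 [-0.0486  0.0281]
32 -0.559 [-0.0513  0.0308]
34 -0.593 [-0.0538  0.0336]
36 -0.628 [-0.0562  0.0365]
38 -0.663 [-0.0586  0.0395]
40 -0.698 [-0.0608  0.0426]
42 -0.733 [-0.0629  0.0457]
44 -0.768 [-0.0649  0.0489]
46 -0.803 [-0.0668  0.0522]
48 -0.838 [-0.0686  0.0556]
50 -0.873 [-0.0702  0.059 ]
52 -0.908 [-0.0718  0.0624]
54 -0.942 [-0.0732  0.0659]
56 -0.977 [-0.0745  0.0695]
58 -1.012 [-0.0757  0.0731]
60 -1.047 [-0.0767  0.0767]
62 -1.082 [-0.0776  0.0804]
64 -1.117 [-0.0784  0.0841]
66 -1.152 [-0.0791  0.0878]
68 -1.187 [-0.0796  0.0916]
```

Request:
{"name": "move_arm", "arguments": {"targets": [{"rotation": [0,0,-0.035],"travel": [-0.0036,0.001,0],"hand": 0},{"rotation": [0,0,-0.07],"travel": [-0.0072,0.0022,0],"hand": 0},{"rotation": [0,0,-0.087],"travel": [-0.009,0.0028,0],"hand": 0},{"rotation": [0,0,-0.105],"travel": [-0.0108,0.0035,0],"hand": 0},{"rotation": [0,0,-0.12],"travel": [-0.0125,0.0042,0],"hand": 0},{"rotation": [0,0,-0.14],"travel": [-0.0143,0.0049,0],"hand": 0}]}}

```text
clock: 3.15
eef_pos: [0.5661, -0.0165, 0.1586]
tcp_rot: [[0.789, -0.614, 0.001], [-0.614, -0.789, -0.0], [0.001, -0.0, -1.0]]
contact_force: [1.8, 0.1, -0.2]
width: 0.0001
finger_force: 0.7
```

Request:
{"name": "move_arm", "arguments": {"targets": [{"rotation": [0,0,-0.017],"travel": [-0.0017,0.0008,0],"hand": 0},{"rotation": [0,0,-0.035],"travel": [-0.0035,0.0016,0],"hand": 0}]}}

```text
clock: 3.4
eef_pos: [0.5624, -0.0149, 0.1585]
tcp_rot: [[0.767, -0.641, 0.001], [-0.641, -0.767, -0.0], [0.001, -0.0, -1.0]]
contact_force: [1.1, -0.2, 0.2]
width: -0.0002
finger_force: 0.6
```

Request:
{"name": "move_arm", "arguments": {"targets": [{"rotation": [0,0,-0.017],"travel": [-0.0017,0.0008,0],"hand": 0},{"rotation": [0,0,-0.035],"travel": [-0.0034,0.0016,0],"hand": 0}]}}

```text
clock: 3.65
eef_pos: [0.5588, -0.0132, 0.1584]
tcp_rot: [[0.745, -0.668, 0.0], [-0.668, -0.745, 0.0], [0.0, -0.0, -1.0]]
contact_force: [1.4, -0.8, 0.2]
width: -0.0001
finger_force: 0.5
```

Request:
{"name": "move_arm", "arguments": {"targets": [{"rotation": [0,0,-0.017],"travel": [-0.0017,0.0009,0],"hand": 0},{"rotation": [0,0,-0.035],"travel": [-0.0033,0.0018,0],"hand": 0}]}}

```text
clock: 3.9
eef_pos: [0.5554, -0.0115, 0.1583]
tcp_rot: [[0.721, -0.693, -0.0], [-0.693, -0.721, -0.0], [0.0, 0.0, -1.0]]
contact_force: [1.0, -1.4, 0.8]
width: 0.0006
finger_force: 0.6
```

Request:
{"name": "move_arm", "arguments": {"targets": [{"rotation": [0,0,-0.017],"travel": [-0.0017,0.0009,0],"hand": 0},{"rotation": [0,0,-0.035],"travel": [-0.0033,0.0019,0],"hand": 0},{"rotation": [0,0,-0.052],"travel": [-0.0049,0.0029,0],"hand": 0},{"rotation": [0,0,-0.07],"travel": [-0.0065,0.0039,0],"hand": 0}]}}

```text
clock: 4.4
eef_pos: [0.5489, -0.0076, 0.1583]
tcp_rot: [[0.67, -0.742, -0.0], [-0.742, -0.67, -0.0], [0.0, 0.0, -1.0]]
contact_force: [-0.0, -1.0, 0.3]
width: 0.0001
finger_force: 0.7
```

Request:
{"name": "move_arm", "arguments": {"targets": [{"rotation": [0,0,-0.017],"travel": [-0.0016,0.001,0],"hand": 0},{"rotation": [0,0,-0.035],"travel": [-0.0031,0.0021,0],"hand": 0},{"rotation": [0,0,-0.052],"travel": [-0.0047,0.0032,0],"hand": 0},{"rotation": [0,0,-0.07],"travel": [-0.0062,0.0044,0],"hand": 0}]}}

```text
clock: 4.9
eef_pos: [0.5426, -0.0031, 0.1582]
tcp_rot: [[0.617, -0.787, -0.0], [-0.787, -0.617, 0.0], [-0.0, 0.0, -1.0]]
contact_force: [0.3, -1.2, 0.3]
width: 0.0005
finger_force: 0.5
```

Request:
{"name": "move_arm", "arguments": {"targets": [{"rotation": [0,0,-0.035],"travel": [-0.003,0.0023,0],"hand": 0},{"rotation": [0,0,-0.07],"travel": [-0.0059,0.0047,0],"hand": 0},{"rotation": [0,0,-0.105],"travel": [-0.0087,0.0073,0],"hand": 0},{"rotation": [0,0,-0.14],"travel": [-0.0114,0.0099,0],"hand": 0}]}}

```text
clock: 5.4
eef_pos: [0.5311, 0.0067, 0.1582]
tcp_rot: [[0.5, -0.866, -0.001], [-0.866, -0.5, -0.0], [-0.0, 0.001, -1.0]]
contact_force: [-0.1, -1.4, 0.3]
width: -0.0001
finger_force: 0.5
```

Request:
{"name": "move_arm", "arguments": {"targets": [{"rotation": [0,0,-0.035],"travel": [-0.0027,0.0027,0],"hand": 0},{"rotation": [0,0,-0.07],"travel": [-0.0052,0.0055,0],"hand": 0},{"rotation": [0,0,-0.105],"travel": [-0.0076,0.0084,0],"hand": 0},{"rotation": [0,0,-0.14],"travel": [-0.01,0.0114,0],"hand": 0},{"rotation": [0,0,-0.175],"travel": [-0.0122,0.0145,0],"hand": 0},{"rotation": [0,0,-0.209],"travel": [-0.0143,0.0176,0],"hand": 0},{"rotation": [0,0,-0.244],"travel": [-0.0163,0.0208,0],"hand": 0},{"rotation": [0,0,-0.279],"travel": [-0.0182,0.0241,0],"hand": 0}]}}

```text
clock: 6.4
eef_pos: [0.5126, 0.0308, 0.1581]
tcp_rot: [[0.243, -0.97, -0.001], [-0.97, -0.243, -0.0], [0.0, 0.001, -1.0]]
contact_force: [-0.4, -2.3, 0.7]
width: 0.0002
finger_force: 0.8
```

```bash
python3 - <<'E'
from h import *
a=grab('scene','s1');b=grab('wrist','w1')
c1=cv2.resize(a['pixels'][140:260,290:410],None,fx=3.3,fy=3.3,interpolation=cv2.INTER_CUBIC)
c2=cv2.resize(b['pixels'],(640,400))[:, 100:500]
cv2.imwrite('pics/j1.png',np.hstack([c1[:396],c2[:396]]))
E
```

```text
(no output)
```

View pics/j1.png

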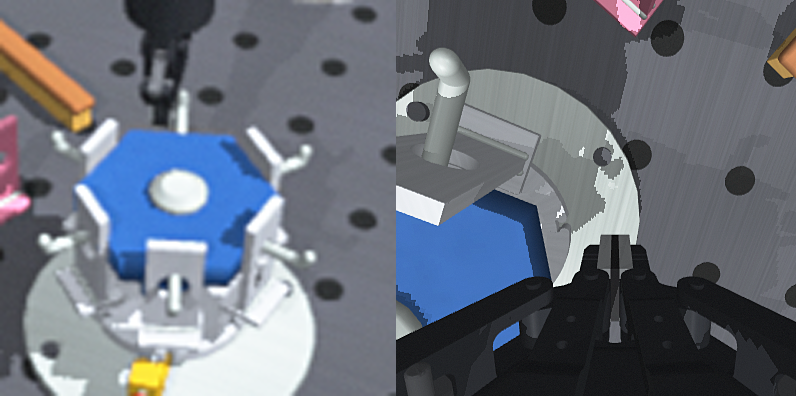

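Scene panel shows the empty hook (panel 182,95) just beyond the fingers (160,90), pointing roughly at the robot; wrist panel shows the fingers clear of the hung lugs.

```bash
python3 - <<'E'
from h import *
d=load('s1');n=onz(d,345.2,168,.177)[:2]-[.608,.084];print(np.linalg.norm(n),np.degrees(np.arctan2(n[1],n[0]))%360)
from arc import *
arc((.5125,.0312),range(1,34))
E
```

```text
0.11944123752905057 200.75006586676037
1 -0.017 [-0.0009  0.0017]
2 -0.035 [-0.0018  0.0034]
3 -0.052 [-0.0026  0.0051]
4 -0.07 [-0.0035  0.0068]
5 -0.087 [-0.0042  0.0085]
6 -0.105 [-0.005   0.0103]
7 -0.122 [-0.0057  0.012 ]
8 -0.14 [-0.0064  0.0138]
9 -0.157 [-0.0071  0.0156]
10 -0.175 [-0.0077  0.0174]
11 -0.192 [-0.0083  0.0192]
12 -0.209 [-0.0089  0.021 ]
13 -0.227 [-0.0094  0.0228]
14 -0.244 [-0.0099  0.0247]
15 -0.262 [-0.0104  0.0265]
16 -0.279 [-0.0109  0.0284]
17 -0.297 [-0.0113  0.0302]
18 -0.314 [-0.0116  0.0321]
19 -0.332 [-0.012  0.034]
20 -0.349 [-0.0123  0.0358]
21 -0.367 [-0.0126  0.0377]
22 -0.384 [-0.0128  0.0396]
23 -0.401 [-0.013   0.0415]
24 -0.419 [-0.0132  0.0434]
25 -0.436 [-0.0134  0.0453]
26 -0.454 [-0.0135  0.0472]
27 -0.471 [-0.0136  0.0491]
28 -0.489 [-0.0136  0.051 ]
29 -0.506 [-0.0136  0.0529]
30 -0.524 [-0.0136  0.0548]
31 -0.541 [-0.0136  0.0567]
32 -0.559 [-0.0135  0.0586]
33 -0.576 [-0.0133  0.0605]
```

Request:
{"name": "move_arm", "arguments": {"targets": [{"rotation": [0,0,-0.017],"travel": [-0.0009,0.0017,0],"hand": 0}]}}

```text
clock: 6.62
eef_pos: [0.5121, 0.0324, 0.1581]
tcp_rot: [[0.228, -0.974, -0.001], [-0.974, -0.228, -0.0], [0.0, 0.001, -1.0]]
contact_force: [-0.2, -1.4, 0.1]
width: 0.0002
finger_force: 0.7
```

Request:
{"name": "move_arm", "arguments": {"targets": [{"rotation": [0,0,-0.018],"travel": [-0.0009,0.0017,0],"hand": 0}]}}

```text
clock: 6.75
eef_pos: [0.5112, 0.0341, 0.1581]
tcp_rot: [[0.209, -0.978, -0.001], [-0.978, -0.209, -0.0], [0.0, 0.001, -1.0]]
contact_force: [0.2, -1.5, -0.8]
width: 0.0004
finger_force: 0.7
```

Request:
{"name": "move_arm", "arguments": {"targets": [{"rotation": [0,0,-0.017],"travel": [-0.0008,0.0017,0],"hand": 0}]}}

```text
clock: 6.88
eef_pos: [0.5103, 0.0358, 0.1581]
tcp_rot: [[0.193, -0.981, -0.001], [-0.981, -0.193, -0.0], [0.0, 0.001, -1.0]]
contact_force: [-1.6, -2.3, 0.2]
width: -0.0
finger_force: 0.8
```

Request:
{"name": "move_arm", "arguments": {"targets": [{"rotation": [0,0,-0.018],"travel": [-0.0009,0.0017,0],"hand": 0}]}}

```text
clock: 7.0
eef_pos: [0.5095, 0.0376, 0.1581]
tcp_rot: [[0.175, -0.985, -0.001], [-0.985, -0.175, -0.0], [0.0, 0.001, -1.0]]
contact_force: [-0.6, -1.6, -0.2]
width: 0.0001
finger_force: 0.7
```

Request:
{"name": "move_arm", "arguments": {"targets": [{"rotation": [0,0,-0.017],"travel": [-0.0007,0.0017,0],"hand": 0}]}}

```text
clock: 7.12
eef_pos: [0.509, 0.0395, 0.1583]
tcp_rot: [[0.158, -0.987, 0.0], [-0.987, -0.158, 0.0], [-0.0, -0.0, -1.0]]
contact_force: [-0.7, -0.1, 0.2]
width: -0.0004
finger_force: 0.5
```

Request:
{"name": "move_arm", "arguments": {"targets": [{"rotation": [0,0,-0.018],"travel": [-0.0008,0.0018,0],"hand": 0}]}}

```text
clock: 7.25
eef_pos: [0.5084, 0.0415, 0.1584]
tcp_rot: [[0.14, -0.99, 0.0], [-0.99, -0.14, 0.0], [-0.0, -0.0, -1.0]]
contact_force: [-0.5, -0.7, -0.1]
width: -0.0
finger_force: 0.2
```

Request:
{"name": "move_arm", "arguments": {"targets": [{"rotation": [0,0,-0.017],"travel": [-0.0007,0.0017,0],"hand": 0}]}}

```text
clock: 7.38
eef_pos: [0.5078, 0.0433, 0.1584]
tcp_rot: [[0.124, -0.992, 0.001], [-0.992, -0.124, 0.001], [-0.001, -0.001, -1.0]]
contact_force: [0.8, -0.4, 1.4]
width: -0.0002
finger_force: 0.0
```

Request:
{"name": "move_arm", "arguments": {"targets": [{"rotation": [0,0,-0.018],"travel": [-0.0007,0.0018,0],"hand": 0}]}}

```text
clock: 7.5
eef_pos: [0.507, 0.045, 0.1584]
tcp_rot: [[0.106, -0.994, 0.0], [-0.994, -0.106, 0.0], [-0.0, -0.001, -1.0]]
contact_force: [1.6, 0.6, 0.1]
width: -0.0003
finger_force: 0.0
```

The head has snapped ahead of the fingers (force gone at about 195°). I'll hold and measure the hook.

Request:
{"name": "move_arm", "arguments": {"targets": [{"rotation": [0,0,0],"travel": [0,0,0],"hand": 0},{"rotation": [0,0,0],"travel": [0,0,0],"hand": 0}]}}

```text
clock: 7.75
eef_pos: [0.5069, 0.0447, 0.1583]
tcp_rot: [[0.107, -0.994, 0.0], [-0.994, -0.107, 0.0], [-0.0, -0.0, -1.0]]
contact_force: [-0.5, -0.4, 0.2]
width: 0.0
finger_force: 0.0
```

```bash
python3 - <<'E'
from h import *
a=grab('scene','s2');b=load('s1')
g=lambda d:cv2.resize(d['pixels'][140:260,290:410],None,fx=3.3,fy=3.3,interpolation=cv2.INTER_CUBIC)
cv2.imwrite('pics/j2.png',np.hstack([g(b),g(a)]))
E
```

```text
(no output)
```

View pics/j2.png

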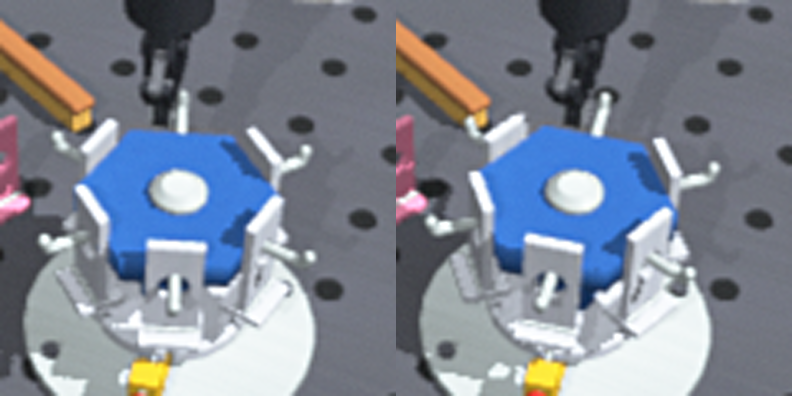

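```bash
python3 - <<'E'
from h import *
d=load('s2')
for q in ((353.3,168),(354,168)):
    n=onz(d,*q,.177)[:2]-[.608,.084];print(n,np.linalg.norm(n),np.degrees(np.arctan2(n[1],n[0]))%360)
E
```

```text
[-0.12211138 -0.02131738] 0.12395813498371219 189.9025200934109
[-0.12301199 -0.01950195] 0.12454829017483425 189.0085246356514
```

Request:
{"name": "move_arm", "arguments": {"targets": [{"rotation": [0,0,-0.017],"travel": [-0.0006,0.0018,0],"hand": 0}]}}

```text
clock: 7.92
eef_pos: [0.5063, 0.0464, 0.1583]
tcp_rot: [[0.089, -0.996, 0.0], [-0.996, -0.089, 0.0], [-0.0, -0.0, -1.0]]
contact_force: [0.3, -0.4, -0.7]
width: -0.0
finger_force: 0.0
```

Request:
{"name": "move_arm", "arguments": {"targets": [{"rotation": [0,0,-0.018],"travel": [-0.0006,0.0018,0],"hand": 0}]}}

```text
clock: 8.05
eef_pos: [0.5056, 0.0483, 0.1582]
tcp_rot: [[0.071, -0.998, -0.0], [-0.998, -0.071, 0.0], [-0.0, 0.0, -1.0]]
contact_force: [0.2, 0.3, 0.3]
width: 0.0001
finger_force: 0.0
```

Request:
{"name": "move_arm", "arguments": {"targets": [{"rotation": [0,0,-0.009],"travel": [-0.0003,0.0009,0],"hand": 0}]}}

```text
clock: 8.18
eef_pos: [0.5053, 0.0492, 0.1583]
tcp_rot: [[0.062, -0.998, -0.0], [-0.998, -0.062, 0.0], [-0.0, 0.0, -1.0]]
contact_force: [0.0, -0.1, -0.4]
width: 0.0001
finger_force: 0.0
```

Request:
{"name": "move_arm", "arguments": {"targets": [{"rotation": [0,0,-0.009],"travel": [-0.0003,0.0009,0],"hand": 0}]}}

```text
clock: 8.3
eef_pos: [0.5051, 0.0498, 0.1584]
tcp_rot: [[0.054, -0.999, 0.0], [-0.999, -0.054, -0.001], [0.001, -0.0, -1.0]]
contact_force: [1.0, -2.8, -1.0]
width: 0.0003
finger_force: 1.2
```

Request:
{"name": "move_arm", "arguments": {"targets": [{"rotation": [0,0,-0.005],"travel": [-0.0002,0.0006,0],"hand": 0},{"rotation": [0,0,-0.005],"travel": [-0.0002,0.0006,0],"hand": 0}]}}

```text
clock: 8.55
eef_pos: [0.5049, 0.0502, 0.1583]
tcp_rot: [[0.049, -0.999, 0.0], [-0.999, -0.049, -0.001], [0.001, -0.0, -1.0]]
contact_force: [1.6, -2.5, -0.8]
width: 0.0
finger_force: 1.6
```

Request:
{"name": "move_arm", "arguments": {"targets": [{"rotation": [0,0,-0.005],"travel": [-0.0002,0.0008,0],"hand": 0},{"rotation": [0,0,-0.005],"travel": [-0.0002,0.0008,0],"hand": 0}]}}

```text
clock: 8.8
eef_pos: [0.5047, 0.0508, 0.1583]
tcp_rot: [[0.044, -0.999, 0.0], [-0.999, -0.044, -0.001], [0.001, 0.0, -1.0]]
contact_force: [1.7, -4.6, 0.8]
width: -0.0002
finger_force: 2.5
```

Request:
{"name": "move_arm", "arguments": {"targets": [{"rotation": [0,0,0],"travel": [0,-0.008,0],"hand": 0},{"rotation": [0,0,0],"travel": [0,-0.018,0],"hand": 0},{"rotation": [0,0,0],"travel": [0,-0.02,0.04],"hand": 0},{"rotation": [0,0,0],"travel": [0,-0.03,0.08],"hand": 0},{"rotation": [0,0,-0.15],"travel": [0,-0.08,0.08],"hand": 0},{"rotation": [0,0,-0.32],"travel": [0,-0.14,0.08],"hand": 0.3},{"rotation": [0,0,-0.5],"travel": [0,-0.2,0.08],"hand": 0.85},{"rotation": [0,0,-0.68],"travel": [0,-0.26,0.08],"hand": 0.85},{"rotation": [0,0,-0.85],"travel": [0,-0.32,0.08],"hand": 0.85},{"rotation": [0,0,-1.01],"travel": [0,-0.364,0.08],"hand": 0.85},{"rotation": [0,0,-1.01],"travel": [0,-0.364,0.08],"hand": 0.85},{"rotation": [0,0,-1.01],"travel": [0,-0.364,0.08],"hand": 0.85},{"rotation": [0,0,-1.01],"travel": [0,-0.364,0.08],"hand": 0.85}]}}

```text
clock: 10.42
eef_pos: [0.5048, -0.3117, 0.2386]
tcp_rot: [[-0.822, -0.57, 0.001], [-0.57, 0.822, 0.0], [-0.001, -0.0, -1.0]]
contact_force: [0.5, 0.5, 0.1]
width: 0.0723
finger_force: 0.0
```

```bash
python3 - <<'E'
from h import *
d=grab('wrist','w2');print(get_obs()['width'],get_obs()['eef_pos'])
for P in ([.504,-.3125,.105],[.504,-.3125,.06]):print(proj(d,P))
grab('scene','s3')
E
```

```text
0.07251113093991667 [ 0.50485942 -0.3115984   0.23864832]
[318.02082324 189.21269521]
[318.04902078 178.45444355]
```

View pics/w2.png

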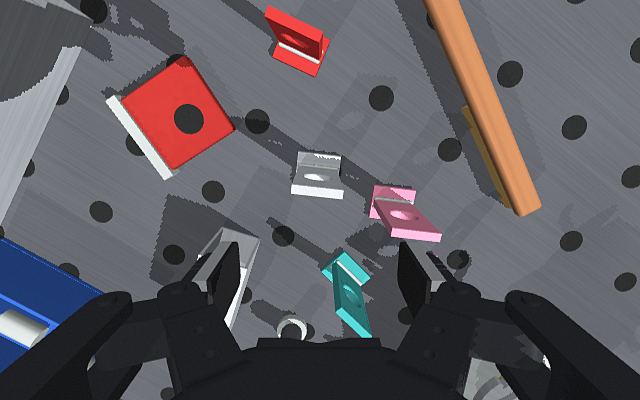

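The wrist view shows the aluminium lug at (317,180), top strip from (291,189) to (343,195), pink neighbour at (405,212).

```bash
python3 - <<'E'
from h import *
d=load('w2')
c=d['pixels'][140:215,275:360]
h=cv2.cvtColor(c,cv2.COLOR_BGR2HSV)
for th in (175,200,215):
    m=((h[...,2]>th)&(h[...,1]<25)).astype(np.uint8)
    k,l,s,cc=cv2.connectedComponentsWithStats(m)
    for i in range(1,k):
        if s[i,4]>60:
            r=cv2.minAreaRect(np.argwhere(l==i)[:,::-1].astype(np.float32));print(th,s[i],r)
            b=cv2.boxPoints(r)+[275,140]
            print(np.round([onz(d,*p,.105)[:2] for p in b],4).tolist(),onz(d,r[0][0]+275,r[0][1]+140,.105))
for y in range(178,202,2):print(y,d['pixels'][y,295:345:8,1])
E
```

```text
175 [39 14 27  6 74] ((52.0121955871582, 16.390243530273438), (26.393136978149414, 3.423377752304077), 6.340191841125488)
[[0.483, -0.3315], [0.4805, -0.3328], [0.47, -0.3134], [0.4725, -0.312]] [ 0.47649417 -0.3224252   0.105     ]
175 [29 34 20  7 90] ((38.67567443847656, 36.44594192504883), (19.563480377197266, 5.589565753936768), 9.462322235107422)
[[0.5027, -0.3284], [0.4983, -0.3304], [0.4912, -0.3154], [0.4956, -0.3133]] [ 0.49692484 -0.32190436  0.105     ]
175 [ 16  44  53  15 496] ((41.725608825683594, 51.46950912475586), (52.34454345703125, 9.386679649353027), 6.340191841125488)
[[0.5206, -0.3302], [0.5132, -0.334], [0.492, -0.2944], [0.4992, -0.2903]] [ 0.50627957 -0.31227637  0.105     ]
200 [39 14 27  6 68] ((52.0, 16.5), (26.393136978149414, 3.2025146484375), 6.340191841125488)
[[0.483, -0.3315], [0.4806, -0.3327], [0.4701, -0.3133], [0.4725, -0.312]] [ 0.47657516 -0.32238062  0.105     ]
200 [29 34 19  7 77] ((38.17073440551758, 36.463417053222656), (18.331636428833008, 5.300714015960693), 6.34019136428833)
[[0.5029, -0.328], [0.4989, -0.3302], [0.4915, -0.3165], [0.4
[... 644 characters left out ...]
7, -0.3148]] [ 0.49704857 -0.32200056  0.105     ]
215 [ 16  45  53  14 467] ((41.71951675415039, 51.524391174316406), (52.123687744140625, 8.834522247314453), 6.34019136428833)
[[0.5204, -0.3302], [0.5134, -0.3338], [0.4923, -0.2944], [0.4991, -0.2905]] [ 0.50632264 -0.31225295  0.105     ]
178 [127 121 255 245 145 123  76]
180 [123 123 112 176 134 122  73]
182 [125 123 122 119 124 122  72]
184 [145 111 119 122 123 121 122]
186 [250 255 155 118 122 121 113]
188 [245 245 246 255 187 116 114]
190 [245 244 245 241 246 255 176]
192 [251 244 246 242 244 246 182]
194 [143 255 252 247 244 244 139]
196 [115 107  92 255 246 245  90]
198 [118 117 116 114 100 230 100]
200 [115 118 110 114 115 112 117]
```

Request:
{"name": "move_arm", "arguments": {"targets": [{"rotation": [0,0,-0.113],"travel": [0.0015,-0.0007,-0.05],"hand": 0.85},{"rotation": [0,0,-0.113],"travel": [0.0015,-0.0007,-0.1],"hand": 0.85},{"rotation": [0,0,-0.113],"travel": [0.0015,-0.0007,-0.14],"hand": 0.85},{"rotation": [0,0,-0.113],"travel": [0.0015,-0.0007,-0.164],"hand": 0.85},{"rotation": [0,0,-0.113],"travel": [0.0015,-0.0007,-0.164],"hand": 0.85},{"rotation": [0,0,-0.113],"travel": [0.0015,-0.0007,-0.164],"hand": 0.7},{"rotation": [0,0,-0.113],"travel": [0.0015,-0.0007,-0.164],"hand": 0.55},{"rotation": [0,0,-0.113],"travel": [0.0015,-0.0007,-0.164],"hand": 0.4},{"rotation": [0,0,-0.113],"travel": [0.0015,-0.0007,-0.164],"hand": 0.4},{"rotation": [0,0,-0.113],"travel": [0.0015,-0.0007,-0.164],"hand": 0.4}], "grip_force": 40}}

```text
clock: 11.78
eef_pos: [0.507, -0.3135, 0.076]
tcp_rot: [[-0.881, -0.473, 0.003], [-0.473, 0.881, -0.001], [-0.002, -0.002, -1.0]]
contact_force: [-1.0, 2.3, 6.8]
width: 0.0444
finger_force: 40.6
```

Request:
{"name": "move_arm", "arguments": {"targets": [{"rotation": [0,0,0],"travel": [0,0,0.03],"hand": 0.4},{"rotation": [0,0,0],"travel": [0,0,0.08],"hand": 0.4},{"rotation": [0,0,0],"travel": [0,0,0.13],"hand": 0.4},{"rotation": [0,0,-0.05],"travel": [-0.01,0.04,0.16],"hand": 0.4},{"rotation": [0,0,-0.1],"travel": [-0.02,0.09,0.16],"hand": 0.4},{"rotation": [0,0,-0.15],"travel": [-0.03,0.14,0.16],"hand": 0.4},{"rotation": [0,0,-0.2],"travel": [-0.04,0.19,0.16],"hand": 0.4},{"rotation": [0,0,-0.25],"travel": [-0.05,0.24,0.16],"hand": 0.4},{"rotation": [0,0,-0.3],"travel": [-0.06,0.29,0.16],"hand": 0.4},{"rotation": [0,0,-0.318],"travel": [-0.063,0.33,0.16],"hand": 0.4},{"rotation": [0,0,-0.318],"travel": [-0.063,0.355,0.16],"hand": 0.4},{"rotation": [0,0,-0.318],"travel": [-0.063,0.3676,0.16],"hand": 0.4},{"rotation": [0,0,-0.318],"travel": [-0.063,0.3676,0.16],"hand": 0.4},{"rotation": [0,0,-0.318],"travel": [-0.063,0.3676,0.16],"hand": 0.4}]}}

```text
clock: 13.52
eef_pos: [0.4431, 0.0537, 0.2343]
tcp_rot: [[-0.985, -0.172, -0.0], [-0.172, 0.985, -0.0], [0.0, -0.0, -1.0]]
contact_force: [-0.0, -1.3, -0.9]
width: 0.0442
finger_force: 41.4
```

```bash
python3 - <<'E'
from h import *
for n in('wrist','scene','side'):grab(n,n[0]+'4')
o=get_obs();print(o['eef_pos'],o['tcp_rot'],o['contact_force'])
g=lambda p,f:cv2.resize(p,None,fx=f,fy=f,interpolation=cv2.INTER_CUBIC)
w=load('w4')['pixels'];s=load('s4')['pixels'];d=load('d4') if 0 else load('s4')
np.set_printoptions(precision=4,suppress=True)
im=np.zeros((600,800,3),np.uint8)
im[:300,:480]=g(w,.75)
import os;print(sorted(os.listdir('pics')))
cv2.imwrite('pics/j4.png',np.hstack([w[:,120:520]]))
E
```

```text
[0.44318133 0.05363929 0.23427344] [[-9.85130052e-01 -1.71810293e-01 -7.04296117e-05]
 [-1.71810284e-01  9.85130049e-01 -1.17509663e-04]
 [ 8.95716964e-05 -1.03661768e-04 -9.99999991e-01]] [ 0.30224431  0.20265747 -1.67585035]
['c1.png', 'c2.png', 'd0.npz', 'd0.png', 'j1.png', 'j2.png', 's0.npz', 's0.png', 's1.npz', 's1.png', 's2.npz', 's2.png', 's3.npz', 's3.png', 's4.npz', 's4.png', 'w0.npz', 'w0.png', 'w1.npz', 'w1.png', 'w2.npz', 'w2.png', 'w4.npz', 'w4.png']
```

View pics/w4.png

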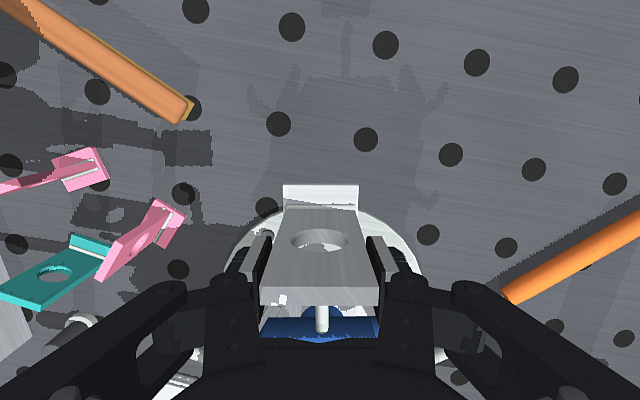

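```bash
python3 - <<'E'
from h import *
d=load('w4');p=d['pixels']
o=get_obs();t=o['eef_pos'];y=o['tcp_rot'][:,1];x=o['tcp_rot'][:,0]
for r in (300,306,310,314,318,322,326,330):
    print(r,p[r,306:342:2,1])
for q,z in(((322,310),.165),((322,328),.165),((320,304),.263),((322,312),.177)):
    P=onz(d,*q,z);print(q,P,'lat',(P-t)@y,'rad',(P-t)@x)
for c in((.608,.084),):print('lat axis',(np.array([*c,.16])-t)@y,'rad',(np.array([*c,.16])-t)@x)
# lug top strip extents
for r in (290,296,300):print(r,[i for i in range(230,410) if abs(int(p[r,i,1])-int(p[r,i-1,1]))>35])
s=load('s4');print('side nose proj',proj(s,[.608-.122*.985,.084-.122*.174,.177]),'eye',proj(s,t-[0,0,.016]))
c=s['pixels'][120:270,260:460];cv2.imwrite('pics/j4.png',cv2.resize(c,None,fx=4,fy=4,interpolation=cv2.INTER_CUBIC))
E
```

```text
300 [170 170 169 167 166 168 166 167 170 169 164 164 163 163 165 166 163 164]
306 [141 138  85  37  34 124 188 237 251 254 249 111  47  47 205 255 126 145]
310 [ 50  56  55  58  51 129 184 229 241 243 241 162  59  66  68  69  55 149]
314 [ 56  57  57  58  52 128 182 227 241 243 241 166  53  68  72  73  74  73]
318 [ 39  39  37  40  29 132 180 226 241 243 240 165  35  39  39  39  38  36]
322 [ 45  45  45  44  35 113 179 227 240 243 240 163  42  45  47  44  43  45]
326 [ 51  48  48  49  46 115 158 202 226 235 235 166  44  47  48  50  51  51]
330 [ 53  55  54  55  53 111 156 206 231 241 249  50  54  55  52  55  54  58]
(322, 310) [0.51496391 0.06876123 0.165     ] lat 0.002571271687112369 rad -0.07331948908484028
(322, 328) [0.52995652 0.07143023 0.165     ] lat 0.0026246987670835013 rad -0.08854772011310595
(320, 304) [0.44640232 0.05467122 0.263     ] lat 0.00046021009007301883 rad -0.003347820222649612
(322, 312) [0.50840689 0.06745628 0.177     ] lat 0.002411043351167554 rad -0.0666346946182351
lat axis 0.001599404978600424 rad -0.1675907606220143
290 [259, 379]
296 [259, 260, 280, 287, 379, 380]
300 [260, 279, 287, 378, 379, 380]
side nose proj [349.24644219 194.69258041] eye [367.01321334 179.83493057]
```

View pics/j4.png

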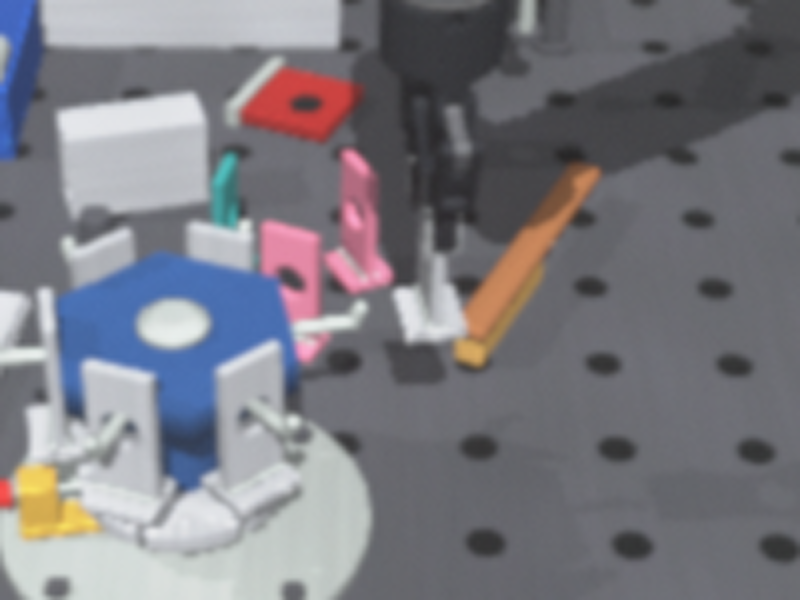

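Wrist view shows the hook bar at column 322 just ahead of the lug's top (centre 320), parallel to the approach; side crop shows the nose at (350,196), agreeing with prediction. Lateral correction is 2 mm.

Request:
{"name": "move_arm", "arguments": {"targets": [{"rotation": [0,0,0],"travel": [0,0.001,-0.02],"hand": 0.4},{"rotation": [0,0,0],"travel": [-0.0003,0.002,-0.04],"hand": 0.4},{"rotation": [0,0,0],"travel": [-0.0003,0.002,-0.051],"hand": 0.4},{"rotation": [0,0,0],"travel": [0.01,0.0038,-0.051],"hand": 0.4},{"rotation": [0,0,0],"travel": [0.02,0.0055,-0.051],"hand": 0.4},{"rotation": [0,0,0],"travel": [0.028,0.0069,-0.051],"hand": 0.4},{"rotation": [0,0,0],"travel": [0.028,0.0069,-0.051],"hand": 0.4}]}}

```text
clock: 14.55
eef_pos: [0.4719, 0.0614, 0.1834]
tcp_rot: [[-0.985, -0.173, 0.0], [-0.173, 0.985, 0.0], [-0.0, -0.0, -1.0]]
contact_force: [-0.6, 1.0, -1.3]
width: 0.0446
finger_force: 41.4
```

```bash
python3 - <<'E'
from h import *
d=grab('wrist','w5');p=d['pixels']
o=get_obs();t=o['eef_pos'];y=o['tcp_rot'][:,1];x=o['tcp_rot'][:,0]
print(t,o['contact_force'])
for r in range(302,345,6): print(r,p[r,306:342:2,1])
for z in (.162,.177):
  P=onz(d,322,325,z);print(z,(P-t)@y,(P-t)@x)
print(np.hypot(*(t[:2]-[.608,.084])))
g=grab('side','d5')
print('eye px',proj(g,t-[0,0,.016]),'nose px',proj(g,[.608-.122*.985,.084-.122*.174,.177]))
E
```

```text
[0.47145685 0.06127615 0.18328849] [ 0.19974334  0.25238391 -1.43650607]
302 [172 171 169 168 169 168 167 167 168 173 165 162 162 163 166 166 167 164]
308 [139 141 128 171 208 231 240 242 241 236 149  86 197 245 236 151 132 145]
314 [ 55  47 127 165 206 230 241 242 241 236 165  59  65  69  69  71  59 255]
320 [ 53  52 126 160 203 230 240 241 241 236 225  50  55  66  67  72  71  72]
326 [ 34  27 126 158 199 229 240 241 241 236 233  28  33  35  32  36  30  33]
332 [ 45  41 123 154 197 229 241 242 242 237 219  38  43  44  45  43  44  45]
338 [ 51  47 112 133 176 206 224 232 235 232 223  46  49  50  51  50  47  52]
344 [28 33 31 29 27 25 23 24 26 25 28 31 31 32 30 32 30 33]
0.162 0.0019459212115302282 -0.050624110566570145
0.177 0.0017391085817905023 -0.03936360401476992
0.1384211177179613
eye px [355.47625359 197.42829281] nose px [349.24644219 194.69258041]
```

Request:
{"name": "move_arm", "arguments": {"targets": [{"rotation": [0,0,0],"travel": [0.002,0.0003,0],"hand": 0.4},{"rotation": [0,0,0],"travel": [0.0039,0.0007,0],"hand": 0.4},{"rotation": [0,0,0],"travel": [0.0059,0.001,0],"hand": 0.4},{"rotation": [0,0,0],"travel": [0.0079,0.0014,0],"hand": 0.4},{"rotation": [0,0,0],"travel": [0.0098,0.0017,0],"hand": 0.4}]}}

```text
clock: 15.28
eef_pos: [0.4811, 0.0629, 0.1833]
tcp_rot: [[-0.985, -0.173, 0.0], [-0.173, 0.985, -0.0], [-0.0, -0.0, -1.0]]
contact_force: [-0.3, 0.6, -1.0]
width: 0.0445
finger_force: 41.4
```

Request:
{"name": "move_arm", "arguments": {"targets": [{"rotation": [0,0,0],"travel": [0.002,0.0003,0],"hand": 0.4},{"rotation": [0,0,0],"travel": [0.0039,0.0007,0],"hand": 0.4}]}}

```text
clock: 15.52
eef_pos: [0.485, 0.0637, 0.1833]
tcp_rot: [[-0.985, -0.173, -0.0], [-0.173, 0.985, -0.0], [0.0, -0.0, -1.0]]
contact_force: [-0.3, -0.0, -0.7]
width: 0.0446
finger_force: 41.4
```

Request:
{"name": "move_arm", "arguments": {"targets": [{"rotation": [0,0,0],"travel": [0.003,0.0005,0],"hand": 0.4},{"rotation": [0,0,0],"travel": [0.0059,0.001,0],"hand": 0.4},{"rotation": [0,0,0],"travel": [0.0089,0.0016,0],"hand": 0.4},{"rotation": [0,0,0],"travel": [0.0118,0.0021,0],"hand": 0.4}]}}

```text
clock: 16.02
eef_pos: [0.4969, 0.0658, 0.1833]
tcp_rot: [[-0.985, -0.173, -0.0], [-0.173, 0.985, -0.0], [0.0, -0.0, -1.0]]
contact_force: [0.9, 0.7, -1.1]
width: 0.0447
finger_force: 41.4
```

Request:
{"name": "move_arm", "arguments": {"targets": [{"rotation": [0,0,0],"travel": [0.003,0.0005,0],"hand": 0.4},{"rotation": [0,0,0],"travel": [0.0059,0.001,0],"hand": 0.4},{"rotation": [0,0,0],"travel": [0.0089,0.0016,0],"hand": 0.4},{"rotation": [0,0,0],"travel": [0.0118,0.0021,0],"hand": 0.4}]}}

```text
clock: 16.52
eef_pos: [0.5087, 0.0679, 0.1833]
tcp_rot: [[-0.985, -0.173, 0.0], [-0.173, 0.985, 0.0], [-0.0, 0.0, -1.0]]
contact_force: [-0.6, -0.1, -0.7]
width: 0.0442
finger_force: 41.4
```

Request:
{"name": "move_arm", "arguments": {"targets": [{"rotation": [0,0,0],"travel": [0.002,0.0003,-0.004],"hand": 0.4},{"rotation": [0,0,0],"travel": [0.005,0.0009,-0.008],"hand": 0.4},{"rotation": [0,0,0],"travel": [0.009,0.0016,-0.0115],"hand": 0.4},{"rotation": [0,0,0],"travel": [0.0128,0.0022,-0.0115],"hand": 0.4},{"rotation": [0,0,0],"travel": [0.0158,0.0028,-0.0115],"hand": 0.4},{"rotation": [0,0,0],"travel": [0.0158,0.0028,-0.0115],"hand": 0.4}]}}

```text
clock: 17.27
eef_pos: [0.5238, 0.0705, 0.1716]
tcp_rot: [[-0.985, -0.173, -0.001], [-0.173, 0.985, -0.0], [0.001, -0.0, -1.0]]
contact_force: [-2.2, -0.8, -0.3]
width: 0.0444
finger_force: 42.5
```

Request:
{"name": "move_arm", "arguments": {"targets": [{"rotation": [0,0,0],"travel": [0.0008,0.0001,0],"hand": 0.4},{"rotation": [0,0,0],"travel": [0.0015,0.0003,0],"hand": 0.4}]}}

```text
clock: 17.52
eef_pos: [0.5241, 0.0705, 0.1714]
tcp_rot: [[-0.985, -0.173, -0.004], [-0.173, 0.985, -0.001], [0.004, -0.0, -1.0]]
contact_force: [-8.0, -1.1, 2.2]
width: 0.0445
finger_force: 45.5
```

Request:
{"name": "move_arm", "arguments": {"targets": [{"rotation": [0,0,0],"travel": [-0.002,-0.0003,0],"hand": 0.4},{"rotation": [0,0,0],"travel": [-0.002,-0.0003,-0.001],"hand": 0.4},{"rotation": [0,0,0],"travel": [-0.002,-0.0003,-0.002],"hand": 0.4}]}}

```text
clock: 17.9
eef_pos: [0.5238, 0.0707, 0.17]
tcp_rot: [[-0.985, -0.173, 0.0], [-0.173, 0.985, 0.0], [-0.0, 0.0, -1.0]]
contact_force: [-2.4, -1.4, 1.4]
width: 0.0447
finger_force: 42.8
```

Request:
{"name": "move_arm", "arguments": {"targets": [{"rotation": [0,0,0],"travel": [0,0,-0.0007],"hand": 0.4},{"rotation": [0,0,0],"travel": [0,0,-0.0015],"hand": 0.4}]}}

```text
clock: 18.15
eef_pos: [0.5238, 0.0706, 0.1682]
tcp_rot: [[-0.985, -0.173, -0.0], [-0.173, 0.985, 0.0], [0.0, 0.0, -1.0]]
contact_force: [-2.8, 0.2, -0.6]
width: 0.0441
finger_force: 42.8
```

```bash
python3 - <<'E'
from h import *
d=grab('side','d6');w=grab('wrist','w6')
o=get_obs();t=o['eef_pos'];print(t,o['contact_force'])
p=w['pixels']
for r in range(296,346,4): print(r,p[r,280:300:4].tolist())
E
```

```text
[0.52376195 0.07065048 0.16813203] [-2.16541285 -0.72048464  0.30466926]
296 [[162, 156, 154], [163, 157, 154], [164, 158, 155], [159, 154, 152], [162, 157, 153]]
300 [[247, 244, 241], [163, 158, 154], [161, 157, 152], [164, 158, 155], [160, 156, 153]]
304 [[255, 254, 254], [166, 163, 159], [163, 160, 156], [161, 158, 155], [162, 157, 157]]
308 [[187, 112, 65], [187, 111, 64], [187, 112, 65], [185, 110, 63], [182, 110, 61]]
312 [[185, 111, 64], [186, 113, 65], [185, 110, 64], [186, 112, 65], [183, 112, 63]]
316 [[184, 111, 62], [184, 111, 63], [185, 112, 64], [186, 111, 65], [184, 112, 63]]
320 [[184, 110, 63], [184, 111, 63], [183, 110, 62], [185, 112, 64], [185, 111, 63]]
324 [[184, 111, 63], [185, 112, 65], [184, 111, 63], [184, 112, 64], [187, 114, 66]]
328 [[185, 111, 64], [185, 111, 64], [185, 112, 64], [182, 112, 64], [186, 113, 65]]
332 [[184, 112, 64], [186, 111, 65], [182, 110, 62], [182, 109, 62], [183, 112, 64]]
336 [[190, 112, 64], [188, 115, 67], [186, 114, 66], [186, 113, 64], [181, 110, 63]]
340 [[30, 27, 27], [34, 29, 29], [33, 29, 29], [30, 29, 29], [22, 23, 25]]
344 [[29, 27, 26], [32, 28, 27], [32, 29, 27], [32, 28, 28], [31, 27, 27]]
```

The fingers (22 mm wide) meet the drum's flat before the 8 mm plate does. So I'll hang the lug here, release, regrip higher (tips above the drum top) and slide it back.

Request:
{"name": "move_arm", "arguments": {"targets": [{"rotation": [0,0,0],"travel": [-0.0025,-0.0004,0],"hand": 0.4},{"rotation": [0,0,0],"travel": [-0.0025,-0.0004,-0.0005],"hand": 0.4}]}}

```text
clock: 18.5
eef_pos: [0.5216, 0.0703, 0.1679]
tcp_rot: [[-0.985, -0.173, 0.001], [-0.173, 0.985, 0.0], [-0.001, 0.0, -1.0]]
contact_force: [0.4, -0.3, -1.3]
width: 0.0447
finger_force: 41.4
```

Request:
{"name": "move_arm", "arguments": {"targets": [{"rotation": [0,0,0],"travel": [0,0,-0.0005],"hand": 0.4},{"rotation": [0,0,0],"travel": [0,0,-0.001],"hand": 0.4}]}}

```text
clock: 18.75
eef_pos: [0.5216, 0.0703, 0.1673]
tcp_rot: [[-0.985, -0.173, 0.001], [-0.173, 0.985, -0.0], [-0.001, -0.0, -1.0]]
contact_force: [-1.9, -0.1, 3.8]
width: 0.0446
finger_force: 41.7
```

Request:
{"name": "move_arm", "arguments": {"targets": [{"rotation": [0,0,0],"travel": [0,0,0],"hand": 0.55},{"rotation": [0,0,0],"travel": [0,0,0],"hand": 0.6},{"rotation": [0,0,0],"travel": [0,0,0],"hand": 0.68},{"rotation": [0,0,0],"travel": [0,0,0],"hand": 0.68},{"rotation": [0,0,0],"travel": [0,0,0.009],"hand": 0.68},{"rotation": [0,0,0],"travel": [0,0,0.0175],"hand": 0.68},{"rotation": [0,0,0],"travel": [0,0,0.0175],"hand": 0.68}], "grip_force": 20}}

```text
clock: 19.62
eef_pos: [0.5219, 0.0704, 0.1855]
tcp_rot: [[-0.985, -0.173, 0.002], [-0.173, 0.985, 0.001], [-0.002, 0.0, -1.0]]
contact_force: [-0.5, -1.0, -0.2]
width: 0.0582
finger_force: 0.0
```

```bash
python3 - <<'E'
from h import *
w=grab('wrist','w7');o=get_obs();t=o['eef_pos'];y=o['tcp_rot'][:,1];x=o['tcp_rot'][:,0];print(t,o['contact_force'],o['width'])
p=w['pixels'];h=cv2.cvtColor(p,cv2.COLOR_BGR2HSV)
# lug top grey next to blue: per column, first blue row
m=cv2.inRange(h,(100,100,60),(125,255,255))
for c in range(262,380,12):
    r=[i for i in range(250,350) if m[i,c]][:1]
    if r:
        P=onz(w,c,r[0],.196);print(c,r,p[r[0]-6,c],(P-t)@x,(P-t)@y)
for r in (288,292,296):print(r,[(i,int(p[r,i,1])) for i in range(230,410) if abs(int(p[r,i,1])-int(p[r,i-1,1]))>35])
E
```

```text
[0.52149384 0.07038449 0.18483173] [ 0.84828311  0.84745286 -0.27703919] 0.0580456879095672
262 [252] [141 135 132] 0.008919119175595827 -0.023794915033462566
274 [283] [169 163 159] -0.005602376435804518 -0.019296661687656532
286 [283] [168 162 159] -0.0056043931064610275 -0.014128348512592166
298 [283] [164 157 155] -0.005606409992800847 -0.00895948258566101
310 [282] [168 163 158] -0.005127032901711236 -0.0037868713708065624
322 [282] [168 162 159] -0.005129022643340413 0.0013783477819496457
334 [282] [164 160 155] -0.0051310125976111245 0.006544118936358137
346 [282] [162 157 154] -0.0051330027645575885 0.01171044218091139
358 [282] [161 157 152] -0.005134993144213954 0.01687731760412077
370 [251] [143 140 136] 0.009363462968384636 0.021425003554898594
288 [(255, 121), (383, 73), (384, 10)]
292 [(253, 106), (385, 15)]
296 [(252, 123), (382, 77), (387, 9)]
```

Request:
{"name": "move_arm", "arguments": {"targets": [{"rotation": [0,0,0],"travel": [0,0,0],"hand": 0.55},{"rotation": [0,0,0],"travel": [0,0,0],"hand": 0.45},{"rotation": [0,0,0],"travel": [0,0,0],"hand": 0.45},{"rotation": [0,0,0],"travel": [0,0,0],"hand": 0.45}], "grip_force": 20}}

```text
clock: 20.18
eef_pos: [0.5212, 0.0702, 0.1842]
tcp_rot: [[-0.985, -0.173, -0.0], [-0.173, 0.985, -0.0], [0.0, -0.0, -1.0]]
contact_force: [-0.4, -0.7, 0.8]
width: 0.0444
finger_force: 21.6
```

Request:
{"name": "move_arm", "arguments": {"targets": [{"rotation": [0,0,0],"travel": [0.0015,0.0003,0],"hand": 0.45},{"rotation": [0,0,0],"travel": [0.003,0.0005,0],"hand": 0.45},{"rotation": [0,0,0],"travel": [0.0045,0.0008,0],"hand": 0.45}]}}

```text
clock: 20.55
eef_pos: [0.5258, 0.0711, 0.1841]
tcp_rot: [[-0.985, -0.173, -0.0], [-0.173, 0.985, -0.0], [0.0, 0.0, -1.0]]
contact_force: [1.0, 0.9, -1.0]
width: 0.0446
finger_force: 21.5
```

Request:
{"name": "move_arm", "arguments": {"targets": [{"rotation": [0,0,0],"travel": [0.0006,0.0001,0],"hand": 0.45},{"rotation": [0,0,0],"travel": [0.0012,0.0002,0],"hand": 0.45}]}}

```text
clock: 20.8
eef_pos: [0.527, 0.0713, 0.1841]
tcp_rot: [[-0.985, -0.173, -0.0], [-0.173, 0.985, 0.0], [0.0, 0.0, -1.0]]
contact_force: [-0.2, 0.2, -1.3]
width: 0.0447
finger_force: 21.5
```

Request:
{"name": "move_arm", "arguments": {"targets": [{"rotation": [0,0,0],"travel": [0.0005,0.0001,0],"hand": 0.45},{"rotation": [0,0,0],"travel": [0.001,0.0002,0],"hand": 0.45}]}}

```text
clock: 21.05
eef_pos: [0.528, 0.0714, 0.1843]
tcp_rot: [[-0.985, -0.173, -0.0], [-0.173, 0.985, 0.0], [0.0, 0.0, -1.0]]
contact_force: [-0.2, -0.6, -0.8]
width: 0.0443
finger_force: 21.5
```

Request:
{"name": "move_arm", "arguments": {"targets": [{"rotation": [0,0,0],"travel": [0.0005,0.0001,0],"hand": 0.45},{"rotation": [0,0,0],"travel": [0.001,0.0002,0],"hand": 0.45}]}}

```text
clock: 21.3
eef_pos: [0.529, 0.0717, 0.1843]
tcp_rot: [[-0.985, -0.173, -0.0], [-0.173, 0.985, 0.0], [0.0, 0.0, -1.0]]
contact_force: [0.6, 0.4, -0.4]
width: 0.0444
finger_force: 21.5
```

Request:
{"name": "move_arm", "arguments": {"targets": [{"rotation": [0,0,0],"travel": [0.0005,0.0001,0],"hand": 0.45},{"rotation": [0,0,0],"travel": [0.0008,0.0001,0],"hand": 0.45}]}}

```text
clock: 21.55
eef_pos: [0.5296, 0.0717, 0.1842]
tcp_rot: [[-0.985, -0.173, -0.0], [-0.173, 0.985, -0.0], [0.0, 0.0, -1.0]]
contact_force: [-0.8, -0.3, -0.0]
width: 0.0445
finger_force: 21.5
```

Request:
{"name": "move_arm", "arguments": {"targets": [{"rotation": [0,0,0],"travel": [0.0004,0.0001,0],"hand": 0.45},{"rotation": [0,0,0],"travel": [0.0008,0.0001,0],"hand": 0.45}]}}

```text
clock: 21.8
eef_pos: [0.5298, 0.0717, 0.1841]
tcp_rot: [[-0.985, -0.173, -0.002], [-0.173, 0.985, -0.0], [0.002, 0.0, -1.0]]
contact_force: [-4.4, -0.6, 0.7]
width: 0.0443
finger_force: 21.6
```

Request:
{"name": "move_arm", "arguments": {"targets": [{"rotation": [0,0,0],"travel": [-0.0006,-0.0001,-0.0005],"hand": 0.45},{"rotation": [0,0,0],"travel": [-0.0006,-0.0001,-0.0005],"hand": 0.5},{"rotation": [0,0,0],"travel": [-0.0006,-0.0001,-0.0005],"hand": 0.56},{"rotation": [0,0,0],"travel": [-0.0006,-0.0001,-0.0005],"hand": 0.64},{"rotation": [0,0,0],"travel": [-0.0006,-0.0001,-0.0005],"hand": 0.68},{"rotation": [0,0,0],"travel": [-0.0006,-0.0001,-0.0005],"hand": 0.68}]}}

```text
clock: 22.55
eef_pos: [0.5301, 0.0718, 0.1839]
tcp_rot: [[-0.985, -0.173, 0.0], [-0.173, 0.985, 0.0], [-0.0, 0.0, -1.0]]
contact_force: [-0.0, -0.2, 0.5]
width: 0.0582
finger_force: 0.0
```

```bash
python3 - <<'E'
from h import *
w=grab('wrist','w8');o=get_obs();t=o['eef_pos'];y=o['tcp_rot'][:,1];x=o['tcp_rot'][:,0];print(t,o['contact_force'],o['width'],o['finger_force'])
p=w['pixels'];h=cv2.cvtColor(p,cv2.COLOR_BGR2HSV)
m=cv2.inRange(h,(100,100,60),(125,255,255))
for c in range(274,366,14):
    r=[i for i in range(250,350) if m[i,c]][:1]
    if r:
        P=onz(w,c,r[0],.196);print(c,r,p[r[0]-6,c],(P-t)@x,(P-t)@y)
E
```

```text
[0.5300822  0.07174542 0.18381565] [0.35905259 1.15504028 0.48134389] 0.058001307915993956 0.0
274 [285] [166 161 156] -0.0052049663351987725 -0.019026834951021948
288 [285] [165 159 155] -0.005206890374478552 -0.013068846145903404
302 [285] [162 157 153] -0.005208814590763601 -0.0071103092252820625
316 [284] [162 157 151] -0.004734789127982295 -0.001150365494262616
330 [284] [159 152 149] -0.004736690066093354 0.004803826198377788
344 [284] [161 156 153] -0.004738591178948843 0.010758565232542679
358 [284] [160 156 152] -0.0047404924665730135 0.016713851683707356
```

Request:
{"name": "move_arm", "arguments": {"targets": [{"rotation": [0,0,0],"travel": [0,0,0.01],"hand": 0.68},{"rotation": [0,0,0],"travel": [0,0,0.04],"hand": 0.68},{"rotation": [0,0,0],"travel": [0,0,0.09],"hand": 0.68},{"rotation": [0,0,0],"travel": [-0.04,0,0.12],"hand": 0.68},{"rotation": [0,0,0],"travel": [-0.09,0,0.13],"hand": 0.68},{"rotation": [0,0,0],"travel": [-0.12,0,0.13],"hand": 0.68},{"rotation": [0,0,0],"travel": [-0.12,0,0.13],"hand": 0.68},{"rotation": [0,0,0],"travel": [-0.12,0,0.13],"hand": 0.68},{"rotation": [0,0,0],"travel": [-0.12,0,0.13],"hand": 0.68}]}}

```text
clock: 23.72
eef_pos: [0.4106, 0.0718, 0.3135]
tcp_rot: [[-0.985, -0.173, -0.001], [-0.173, 0.985, -0.001], [0.001, -0.0, -1.0]]
contact_force: [-0.2, -0.1, 0.3]
width: 0.0579
finger_force: 0.0
```

```bash
python3 - <<'E'
from h import *
a=load('s3');b=grab('scene','s9');w=grab('wrist','w9')
# head rotation since click: flow of right/left drum + hung-lug region between the two scene views
r=np.s_[170:245,308:385]
g=lambda d:cv2.cvtColor(d['pixels'],cv2.COLOR_BGR2GRAY)[r]
print('maxdiff px count',int((cv2.absdiff(g(a),g(b))>40).sum()), 'between s0-s3',int((cv2.absdiff(g(a),g(load('s0')))>40).sum()))
df=np.argwhere(cv2.absdiff(g(a),g(b))>40); print(df.min(0)+[170,308],df.max(0)+[170,308]) if len(df) else 0
o=get_obs();t=o['eef_pos'];print(t,o['contact_force'])
p=w['pixels'];h=cv2.cvtColor(p,cv2.COLOR_BGR2HSV)
# lug top: bright/grey between blue and floor, compare with predicted hung place
u=np.array([-.985,-.173,0]);
e=np.array([.5297+.001,.0718,.196]);v=np.array([-.173,.985,0])
for s in(-.0225,.0225):
  for k in(-.004,.004):print(np.round(proj(w,e+s*v+k*u),1))
m=((h[...,2]>150)&(h[...,1]<40)).astype(np.uint8)
k,l,s,c=cv2.connectedComponentsWithStats(m)
for i in range(1,k):
    if s[i,4]>150 and abs(c[i][0]-318)<60: print(s[i],c[i])
E
```

```text
maxdiff px count 76 between s0-s3 1273
[171 342] [181 358]
[0.41046745 0.07173234 0.31334246] [-0.24089619  0.28436986 -0.25751791]
[271.1 325.5]
[270.8 317.9]
[320.5 325.4]
[320.5 317.8]
[ 264  209  131  128 6620] [335.90483384 256.84003021]
[272 318  49   8 392] [296.  321.5]
```

```bash
python3 -c "
from bench import sign_off
print(sign_off())"
```

```text
the job is handed in; nothing more can be done
None
```

The job is handed in: the empty hook is clicked into its front station, about 10° to one side of straight ahead, with the aluminium lug hung on it, slid back against the drum and released. The last images showed the head unmoved since the click and the lug where it should be; the verdict itself was not shown.

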